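# Load an open tray of tubes into an orbital shaker and lock the speed dial

## Robot

A 6-joint arm with a two-finger parallel gripper is mounted at the origin on a cart in front of the work surface, level with it; the furniture and walls round the work are solid. World frame = base frame: x ahead of the robot, y to its left, z up, the work surface at z = 0. Lengths are in mm, angles in rad, forces in N, time in s.
With the tool pointing down it reaches from about 300 to 775 mm from the base axis. Payload 14.6 kg.
Tool frame: the origin (TCP) lies midway between the tips of the shut fingers; the grasp point (between the pads) lies behind it (manip.grip_depth is the z of the grasp point in the tool frame, in mm); z points along the fingers, y is the line along which they close (so a half turn about z gives the same grasp; the last joint's range is limited). The gripper opens to 94 mm and grips with 3 to 60 N. Pads are 16 mm wide; open, the fingers measure 119 mm over their backs; the gripper's body (75 mm by 177 mm) begins 78 mm behind the grasp point.
Start: joints at [-1.203, 0.3, 1.521, -0, 1.321, -0.067], TCP at [231.668, -498.818, 205.446] pointing down, gripper open.
Joint ranges: [-3.03, 3.03], [-0.79, 2.21], [0.23, 2.52], [-1.04, 4.18], [0, 3.07], [-2.55, 2.55]. Speed limits (rad/s): [2.22, 2.22, 2.57, 3.14, 3.14, 3.14].

## Interface

Orientations are given as [roll, pitch, yaw] about the fixed x, y, z axes, in that order (R = Rz(yaw) Ry(pitch) Rx(roll)).
In Python, from cell import manip gives the robot as it stands.
- The arm moves only by the tool hand_motion, called by a JSON object that holds its "api" and its "payload", one argument or row to a line. Schema: {"type":"object","properties":{"deltas":{"type":"array","items":{"type":"array","prefixItems":[{"type":"array","items":{"type":"number"},"minItems":3,"maxItems":3},{"type":"array","items":{"type":"number"},"minItems":3,"maxItems":3}],"minItems":2,"maxItems":2},"minItems":1,"maxItems":5},"aperture":{"type":"number"},"clamp_n":{"type":"number"},"only":{"type":"string"},"quiet":{"type":"boolean"},"lines":{"type":"string"}},"required":["deltas"],"additionalProperties":false}. deltas is a list of rows, 1 to 5 of them, each written [[dx, dy, dz], [rx, ry, rz]]: dx, dy, dz in mm, then a rotation vector rx, ry, rz in rad; each row is the pose to reach, as a shift and turn from the pose commanded when the call began, along the tool's axes at that moment; what a row does not reach only later rows make up. A row lasts 1/10 s, in which the tool goes at most 50 mm and 0.15 rad, less where a joint would pass 70% of its speed; a pose out of reach is approached as far as the arm can. aperture is the finger opening in mm, set as the call begins (left out keeps the last). The fingers move at their own pace and stop on an object; clamp_n is the grip in N (left out, the last holds). Time passes only in rows, so rows that do not move let the fingers close. The tool returns the time, the measured TCP pose, the force, the opening and the grip force at its end. only (a regular expression) keeps the lines of the reply that match it, lines (a string "A,B") keeps lines A to B, and quiet returns only ok. Input that does not fit is refused with a message, and nothing moves.
- manip.read_state(): the state, without advancing time (a new reading comes with each control period).
- manip.camera(name): name is "scene" or "top" or "wrist"; returns (picture, depth): 400x640x3 uint8, red, green, blue; 400x640 float32, mm along the optical axis (not along the pixel's ray), 0 where there is no reading.
- manip.camera_info(name): a dict with "K" (3x3 intrinsics, pixels), "rvec" (rotation vector, rad) and "tvec" (3), from world to camera coordinates, as OpenCV has them; the wrist camera has in their place "mount" (4x4, takes a point from camera to tool coordinates, whose origin is the TCP and whose axes are the flange's). Camera axes: x right, y down, z forward; pixel columns grow to the right and rows downward; lengths in mm; the calibration is good to about 2 mm. A picture is of the moment at which its call begins: read the wrist's pose just before it. camera_info takes no time and is no camera call.
- manip.sign_off(): hands the job in; it is judged then, once.
The state is a dict: "clock": time; "joints": joint angles; "qd": joint speeds; "effort": joint torques, N m; "eef_pos": TCP position; "eef_rot": TCP orientation; "wrist_force": force on the tool from outside, world axes, zero at the start; "moment": the same for the moment, N m; "finger_gap": finger opening in mm; "finger_force": force on a finger pad.
Only numpy, scipy, OpenCV 4.12 (cv2) and the standard library are available. Lean on these libraries where they do the work, as an engineer would, in place of code of your own. Each camera call takes 0.05 s, during which the arm holds its last target. There are 200 camera calls.

## Task

Lift the open tray of loose tubes by its handle, carry it level to the orbital shaker and set it flat on the platform between the front lip and the sprung clamp bar, pushing the bar back so that the tray drops behind the lip and is held against it, with all three tubes still inside, and let go. Then, so that the speed cannot creep while it shakes, turn the shaker's knob until its pointer stands at the long mark and pull the knob fully outward until it locks; if it will not come out, feel for its notch close by the mark. Leave the other things on the worktop where they are.

Things in the scene. Friction and masses are not known exactly. Their poses are not given: they have to be found in the camera images.
- tray: Open steel tray on the worktop, 114 (x) by 156 mm (y), walls 24 mm high, 3 mm thick. A carrying handle spans it: straps at both y ends hold a level bar along y over the middle, with a black grip from y = -55 to 55 mm, 12 mm thick (x), 20 mm high, centred 70 mm above the underside. Origin: centre of underside; z up. Both ends alike. Under 0.6 kg with tubes.
- tube_1: Capped centrifuge tube lying loose in the tray, 120 mm long along its own y, body 17 mm, white cap 22 mm across at +y; origin at its middle, on its axis. At the start the one near the tray's -x wall.
- tube_2: A second such tube, in the middle of the tray at the start.
- tube_3: A third such tube, near the tray's +x wall at the start.
- shaker: Orbital shaker fixed on the worktop: white case, 262 mm deep (x), 212 mm wide (y); level platform on top at z = 88 mm; in front of it, towards the robot, a panel slopes down at 30 degrees with one big black knob in the middle. Origin under the case, x away from the robot, z up. Shaker and tray may stand either way round, left and right.
- seat (a point): Where the tray's origin belongs: on the black mat, tray's front wall touching the front lip. Axes as the shaker's; tray y along this y, either way round. The lip stands at x = -63.5 to -57.5 mm, 10 mm high. Low side rails, 10 mm high, have inner faces at y = +-88 mm.
- clamp_face (a point): Middle of the front face (towards the lip) of the sprung clamp bar, 15 mm above the mat; the bar is 150 mm wide and reaches from 2 to 28 mm above the mat. Free, the face stands 106.5 mm behind the lip's inner face: the 114 mm deep tray fits only if it pushes the bar back by about 8 mm. Moves with the bar.
- clamp_bar (a joint): How far the clamp bar is pushed back (towards +x of the shaker), in m: 0 free, 0.020 at its stop. Its spring gives about 6 N at 0, 9 N at 0.008 (tray seated), 14 N at 0.020.
- dial_grip (a point): Grip point of the knob, on its axis, 34 mm out from the panel; moves with the knob. z points out along the axis (30 degrees from vertical, leaning towards the robot), x along the grip bar to the end with the white pointer line. Grip bar: 42 mm long (x), 12 mm thick (y), 6 to 40 mm out from the panel. A notched steel collar, 65 mm across, 12.5 mm high, surrounds it.
- dial (a joint): Knob angle in rad, 0 to 4.19, grows clockwise as seen from outside. Nine scale marks, 0.524 (30 degrees) apart from 0; the long thick one, at 3.1416, is the wanted speed (pointer at two o'clock, up the slope being twelve). Friction about 0.05 N m; stays where left.
- dial_pull (a joint): How far the knob is pulled out along its axis, m: 0 in (turns freely), 0.008 out (locked, cannot turn). Takes 4 N, stays where left. A pin at its foot must rise into a notch of the collar. Notches are 0.524 rad apart, passable within 0.04 of their middle; the one at the long mark may lie up to 0.12 rad to either side of it. Beside a notch the knob stops after 2 mm: push in, turn a little, retry.
- marker_pen: a white marker pen with dark end caps, 66 mm long and 12 mm thick, lying near the tray; bystander; origin at the centre of its underside.
- tape: a roll of labelling tape lying flat, 52 mm across, 18 mm high, near the tray; bystander; origin at the centre of its underside.

How it is judged:
By the outcome, as a careful person would: the job done as asked, in the order asked, and still so for the second after the job is handed in, with the robot touching nothing.
It also fails if it takes over 70 s, if anything falls off the work surface, if the arm or the gripper's body presses on something with over 40 N, if the wrist force passes 120 N, or if a joint passes its speed limit or range.

## Working session

There is one attempt and no reset: what is moved stays moved. The work goes in short steps, Python scripts to look and compute and a tool call to move; the robot and the scene stay as the last step left them, time stands still between calls to the robot, and variables do not carry over. Pictures are saved under pics/ and viewed, at most 10 in all, crops included, and the job is handed in when it is done.

```bash
ls; mkdir -p pics; python3 - <<'E'
from cell import manip
import cv2,numpy as np
s=manip.read_state();print(s['eef_pos'],s['eef_rot'],s['clock'],manip.grip_depth)
for n in("top","scene"):
    p,d=manip.camera(n);cv2.imwrite(f'pics/{n}0.png',p[:,:,::-1]);np.save(f'pics/{n}0.npy',d)
    i=manip.camera_info(n);print(n,i)
print(manip.camera_info('wrist'))
E
```

```text
cell.py
pics
[ 231.56819366 -498.57501993  204.88496014] [-3.14041235e+00 -8.61215796e-05  4.34824515e-01] 0.0 -18.8
top {'K': array([[394.5401288 ,   0.        , 320.23602888],
       [  0.        , 394.5401288 , 194.85532581],
       [  0.        ,   0.        ,   1.        ]]), 'rvec': array([ 2.11098961, -2.15293735,  0.23698743]), 'tvec': array([-158.81152624,  602.52107865,  828.42708336])}
scene {'K': array([[518.58084035,   0.        , 323.25805253],
       [  0.        , 518.58084035, 199.51915788],
       [  0.        ,   0.        ,   1.        ]]), 'rvec': array([ 2.2222519 , -0.57506951,  0.27286784]), 'tvec': array([-574.43409269,  154.94180672, 1165.35276514])}
{'K': array([[328.62370125,   0.        , 314.59722508],
       [  0.        , 328.62370125, 204.0471677 ],
       [  0.        ,   0.        ,   1.        ]]), 'mount': array([[ 4.32673328e-04, -9.73203821e-01, -2.29943765e-01,
         6.68362404e+01],
       [ 9.99999170e-01,  7.00166444e-04, -1.08170661e-03,
         6.76315852e-01],
       [ 1.21371991e-03, -2.29943106e-01,  9.73203316e-01,
        -1.79078579e+02],
       [ 0.00000000e+00,  0.00000000e+00,  0.00000000e+00,
         1.00000000e+00]])}
```
View pics/top0.png

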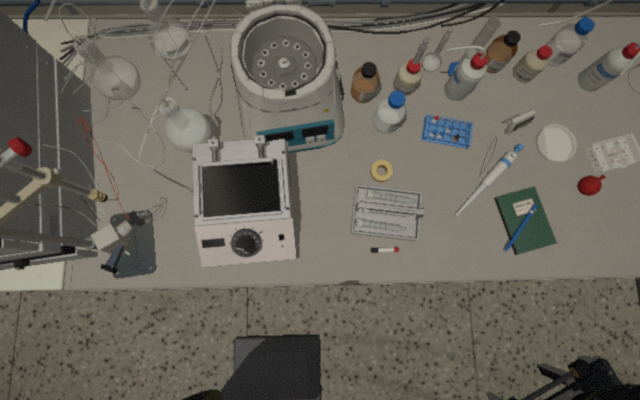

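View pics/scene0.png

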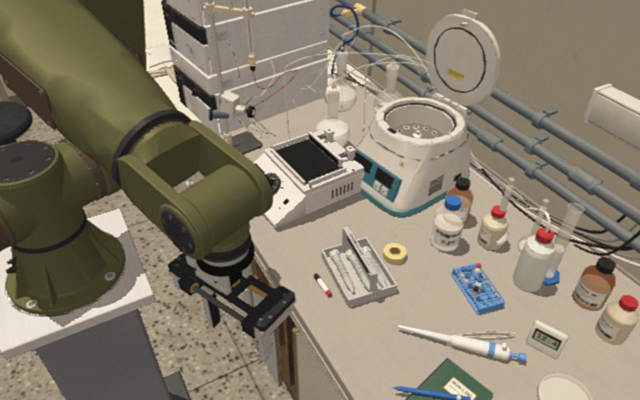

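The top view shows the shaker around (243,200), the tray at (387,212) with its handle bar along the image row direction, the tape at (381,170) and the pen at (385,250). Next I measure these from depth.

```bash
cat > h.py <<'E'
from cell import manip
import cv2,numpy as np
from scipy.spatial.transform import Rotation as R
def cloud(n,d,pose=None):
    i=manip.camera_info(n);K=i['K'];v,u=np.mgrid[:400,:640]
    c=np.stack([(u-K[0,2])/K[0,0]*d,(v-K[1,2])/K[1,1]*d,d],-1)
    if n=='wrist':
        M=i['mount'];c=c@M[:3,:3].T+M[:3,3]
        return c@R.from_euler('xyz',pose[1]).as_matrix().T+pose[0]
    return (c-i['tvec'].ravel())@cv2.Rodrigues(i['rvec'])[0]
def pixel(n,P,pose=None):
    i=manip.camera_info(n);K=i['K'];P=np.atleast_2d(P)
    if n=='wrist':
        M=i['mount'];t=(P-pose[0])@R.from_euler('xyz',pose[1]).as_matrix();c=(t-M[:3,3])@M[:3,:3]
    else: c=P@cv2.Rodrigues(i['rvec'])[0].T+i['tvec'].ravel()
    return c[:,:2]/c[:,2:]*[K[0,0],K[1,1]]+[K[0,2],K[1,2]]
def rect(p):
    return cv2.minAreaRect(p[:,:2].astype(np.float32))
def wrist(name):
    s=manip.read_state();pose=(np.array(s['eef_pos']),np.array(s['eef_rot']))
    p,d=manip.camera('wrist');cv2.imwrite(f'pics/{name}.png',p[:,:,::-1]);np.savez(f'pics/{name}.npz',p=p,d=d,a=pose[0],b=pose[1])
    return p,d,pose
E
python3 - <<'E'
from h import *
p=cv2.imread('pics/top0.png');d=np.load('pics/top0.npy');c=cloud('top',d)
def sel(u0,u1,v0,v1,z0,z1):
    q=c[v0:v1,u0:u1].reshape(-1,3);return q[(q[:,2]>z0)&(q[:,2]<z1)]
print('table',np.median(sel(440,450,200,250,-30,30),0))
print('tray>12',rect(sel(340,435,182,243,12,100)))
h=sel(340,435,180,245,55,100);print('handle',len(h),rect(h),h.mean(0),np.percentile(h[:,2],[5,50,95]))
s=sel(185,305,130,275,20,130);print('shaker>20',rect(s))
m=cv2.cvtColor(p,cv2.COLOR_BGR2GRAY)<50
q=c[160:218,198:285][m[160:218,198:285]];print('mat',rect(q),np.median(q,0))
q=c[228:258,230:262][m[228:258,230:262]];print('knob dark',rect(q),q.mean(0))
for n,(u0,u1,v0,v1) in dict(pen=(365,405,243,256),tape=(365,398,155,185)).items():
    q=sel(u0,u1,v0,v1,5,40);print(n,rect(q),len(q))
E
```

```text
table [ 534.61895893 -468.34450825    0.90105375]
tray>12 ((564.4400634765625, -325.7601318359375), (159.32473754882812, 115.8997573852539), 82.4409408569336)
handle 445 ((563.3935546875, -326.0689392089844), (150.0211639404297, 15.656415939331055), 82.73760986328125) [ 563.283785   -325.67129466   79.17613647] [69.31805021 80.24236848 83.05348639]
shaker>20 ((601.7268676757812, 7.0613555908203125), (277.1283264160156, 314.3604736328125), 87.83721923828125)
mat ((536.2538452148438, -20.67755889892578), (276.0616149902344, 177.26551818847656), 16.19517707824707) [613.75466019 -17.68942952  88.85871047]
knob dark ((460.9736328125, -62.236846923828125), (170.62033081054688, 45.377830505371094), 53.46739196777344) [492.50764063 -10.43405834  79.32420942]
pen ((476.8841247558594, -325.4309387207031), (76.74991607666016, 11.65405559539795), 88.96930694580078) 141
tape ((667.2396240234375, -319.71826171875), (64.72019958496094, 59.21151351928711), 6.235874176025391) 342
```

```bash
cat >> h.py <<'E'
def plan(pos,rpy):
    s=manip.read_state();A=R.from_euler('xyz',s['eef_rot']);B=R.from_euler('xyz',rpy)
    print('t %.2f at'%s['clock'],np.round(s['eef_pos'],1),np.round(s['eef_rot'],4),'F',np.round(s['wrist_force'],1),'gap',np.round(s['finger_gap'],1))
    print('ROW',np.round(A.inv().apply(np.array(pos)-s['eef_pos']),1),np.round((A.inv()*B).as_rotvec(),4))
E
python3 - <<'E'
from h import *
plan([560,0,230],[np.pi,0,np.pi/2])
c=cloud('top',np.load('pics/top0.npy'))
for v in range(5,160,12): print(v,np.round(c[v,250:340:15].tolist(),0)[:,[0,2]].astype(int).tolist())
E
```

```text
t 0.10 at [ 231.6 -498.6  204.9] [-3.1405e+00 -1.0000e-04  4.3480e-01] F [-0.2  0.3 -0.2] gap 93.8
ROW [ 507.9 -313.9  -24.7] [-9.000e-04 -7.000e-04 -1.136e+00]
5 [[983, 192], [1067, 80], [986, 187], [987, 187], [1042, 112], [1046, 108]]
17 [[957, 188], [962, 182], [966, 176], [966, 176], [955, 190], [1091, 0]]
29 [[936, 178], [955, 150], [965, 135], [960, 142], [944, 166], [929, 188]]
41 [[923, 154], [949, 113], [940, 128], [937, 133], [939, 128], [904, 183]]
53 [[913, 124], [910, 128], [913, 124], [912, 124], [908, 131], [878, 181]]
65 [[895, 103], [883, 125], [874, 140], [881, 127], [879, 131], [848, 186]]
77 [[825, 181], [853, 127], [855, 123], [853, 126], [851, 129], [821, 186]]
89 [[796, 186], [796, 185], [800, 176], [793, 191], [794, 187], [802, 169]]
101 [[783, 156], [774, 175], [772, 180], [775, 172], [779, 163], [790, 138]]
113 [[770, 126], [765, 135], [764, 136], [766, 130], [768, 125], [773, 114]]
125 [[752, 100], [748, 110], [749, 107], [747, 109], [747, 110], [747, 109]]
137 [[735, 69], [723, 101], [726, 92], [730, 80], [732, 73], [732, 71]]
149 [[700, 88], [700, 87], [699, 88], [717, 32], [724, 8], [725, 4]]
```

{"api": "hand_motion", "payload": {
  "deltas": [
    [[50,-30,-5],[0,0,-0.11]],
    [[100,-60,-10],[0,0,-0.22]],
    [[150,-90,-15],[0,0,-0.34]],
    [[200,-120,-20],[0,0,-0.45]],
    [[250,-150,-25],[0,0,-0.57]]
  ],
  "aperture": 94
}}

```text
clock: 0.6
eef_pos: [372.0, -290.8, 226.9]
eef_rot: [-3.141, -0.0, 1.009]
wrist_force: [0.8, -0.8, -0.4]
finger_gap: 93.5
finger_force: 0.0
```

```bash
python3 -c "
from h import *
plan([560,0,230],[np.pi,0,np.pi/2])"
```

```text
t 0.60 at [ 372.  -290.8  226.9] [-3.1414e+00 -1.0000e-04  1.0091e+00] F [ 0.8 -0.8 -0.4] gap 93.5
ROW [346.2   4.2  -3.1] [-2.000e-04 -1.000e-04 -5.617e-01]
```

{"api": "hand_motion", "payload": {
  "deltas": [
    [[45,0,0],[0,0,-0.07]],
    [[90,1,-1],[0,0,-0.15]],
    [[135,2,-1],[0,0,-0.22]],
    [[180,2,-2],[0,0,-0.29]],
    [[225,3,-2],[0,0,-0.36]]
  ]
}}

```text
clock: 1.1
eef_pos: [495.2, -102.5, 228.8]
eef_rot: [-3.141, 0.0, 1.368]
wrist_force: [0.7, -0.1, -0.1]
finger_gap: 93.8
finger_force: 0.0
```

{"api": "hand_motion", "payload": {
  "deltas": [
    [[40,0,0],[0,0,-0.07]],
    [[80,0,-1],[0,0,-0.14]],
    [[110,0,-1],[0,0,-0.2]],
    [[110,0,-1],[0,0,-0.2]],
    [[110,0,-1],[0,0,-0.2]]
  ]
}}

```text
clock: 1.6
eef_pos: [517.0, 3.6, 229.5]
eef_rot: [-3.141, 0.0, 1.565]
wrist_force: [-0.4, -0.3, 0.0]
finger_gap: 93.8
finger_force: 0.0
```

```bash
python3 -c "
from h import *
wrist('w1');plan([560,0,230],[np.pi,0,np.pi/2])"
```

```text
t 1.65 at [516.9   2.9 229.5] [-3.1410e+00  1.0000e-04  1.5641e+00] F [-0.   0.   0.2] gap 94.1
ROW [-2.6 43.1 -0.5] [-0.0006  0.0001 -0.0067]
```

View pics/w1.png

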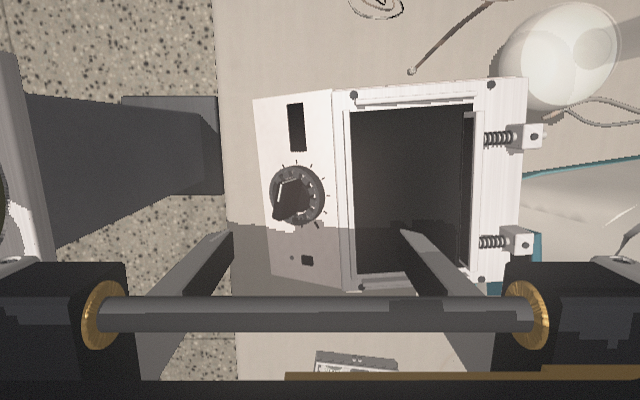

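The wrist view shows the shaker: knob at (297,195), front lip at columns ~343–350, clamp bar at ~463–478, side rails near rows 100 and 280. Now I extract the edges from depth.

```bash
python3 - <<'E'
from h import *
f=np.load('pics/w1.npz');c=cloud('wrist',f['d'],(f['a'],f['b']))
for v in (125,150,200,230,): 
    print(v,[tuple(np.round(c[v,u],0).astype(int)) for u in list(range(328,358,3))])
    print('   bar',[tuple(np.round(c[v,u],0).astype(int)) for u in list(range(456,486,2))])
for u in (400,440): print(u,[tuple(np.round(c[v,u],0).astype(int)) for v in list(range(80,118,3))+list(range(262,296,3))])
reg=c[75:255,250:540].reshape(-1,3)
def fit(z0,z1,x0,x1,y0=-95,y1=70):
    q=reg[(abs(reg[:,2]-(z0+z1)/2)<(z1-z0)/2)&(reg[:,0]>x0)&(reg[:,0]<x1)&(reg[:,1]>y0)&(reg[:,1]<y1)];return q
m=fit(83,92,555,690);print('mat',np.median(m[:,2]))
E
```

```text
125 [(np.int64(531), np.int64(71), np.int64(72)), (np.int64(534), np.int64(71), np.int64(72)), (np.int64(536), np.int64(71), np.int64(87)), (np.int64(539), np.int64(71), np.int64(87)), (np.int64(542), np.int64(71), np.int64(87)), (np.int64(544), np.int64(71), np.int64(95)), (np.int64(547), np.int64(71), np.int64(99)), (np.int64(549), np.int64(71), np.int64(98)), (np.int64(553), np.int64(71), np.int64(88)), (np.int64(556), np.int64(71), np.int64(87))]
   bar [(np.int64(652), np.int64(70), np.int64(87)), (np.int64(654), np.int64(70), np.int64(87)), (np.int64(655), np.int64(70), np.int64(89)), (np.int64(657), np.int64(70), np.int64(89)), (np.int64(656), np.int64(70), np.int64(96)), (np.int64(656), np.int64(70), np.int64(100)), (np.int64(655), np.int64(70), np.int64(106)), (np.int64(657), np.int64(70), np.int64(106)), (np.int64(656), np.int64(70), np.int64(112)), (np.int64(656), np.int64(70), np.int64(115)), (np.int64(658), np.int64(70), np.int64(116)), (np.int64(659), np.int64(70), np.int64(117)), (np.int64(661), np.int64(70), np.int64(116)), (np.int64(663), np.int64(70), np.int64(116))
[... 5116 characters left out ...]
t64(635), np.int64(84), np.int64(89)), (np.int64(636), np.int64(82), np.int64(87)), (np.int64(636), np.int64(79), np.int64(89)), (np.int64(572), np.int64(13), np.int64(277)), (np.int64(571), np.int64(12), np.int64(279)), (np.int64(569), np.int64(13), np.int64(283)), (np.int64(569), np.int64(12), np.int64(285)), (np.int64(567), np.int64(13), np.int64(289)), (np.int64(567), np.int64(12), np.int64(291)), (np.int64(566), np.int64(12), np.int64(291)), (np.int64(565), np.int64(11), np.int64(294)), (np.int64(565), np.int64(11), np.int64(296)), (np.int64(565), np.int64(10), np.int64(296)), (np.int64(565), np.int64(9), np.int64(295)), (np.int64(565), np.int64(8), np.int64(297))]
mat 87.80446706597105
```

```bash
python3 - <<'E'
from h import *
f=np.load('pics/w1.npz');c=cloud('wrist',f['d'],(f['a'],f['b']))
b=c[120:232,456:482].reshape(-1,3);b=b[(b[:,2]>94)&(b[:,2]<112)]
k=np.polyfit(b[:,1],b[:,0],1);th=-np.arctan(k[0]);print('bar fit',k,th)
n=np.array([np.cos(th),np.sin(th)]);m=np.array([-n[1],n[0]])
print('bar face n',np.median(b[:,:2]@n))
l=c[125:225,335:358].reshape(-1,3);l=l[(l[:,2]>96)&(l[:,2]<102)]
print('lip top n',np.percentile(l[:,:2]@n,[2,5,50,95,98]), 'fit',-np.arctan(np.polyfit(l[:,1],l[:,0],1)[0]))
r=c[90:112,370:445].reshape(-1,3);r=r[(r[:,2]>96)&(r[:,2]<102)];print('rail+ m',np.percentile(r[:,:2]@m,[2,5,50,95,98]))
r=c[265:292,370:425].reshape(-1,3);r=r[(r[:,2]>96)&(r[:,2]<102)];print('rail- m',np.percentile(r[:,:2]@m,[2,5,50,95,98]))
s=c[75:220,250:340].reshape(-1,3)
q=c[155:235,265:330].reshape(-1,3);z=q[:,:2]@n
# panel plane
p=np.vstack([c[120:155,270:325].reshape(-1,3)])
A=np.c_[p[:,:2]@n,p[:,:2]@m,np.ones(len(p))];w,*_=np.linalg.lstsq(A,p[:,2],rcond=None);print('panel',w)
o=(q[:,2]-(q[:,:2]@n*w[0]+q[:,:2]@m*w[1]+w[2]))/np.hypot(1,np.hypot(w[0],w[1]))
for lo,hi in((8,15),(30,45)):
    g=q[(o>lo)&(o<hi)];N=g[:,:2]@n;M=g[:,:2]@m;print(lo,len(g),'n',np.percentile(N,[2,50,98]),'m',np.percentile(M,[2,50,98]),np.median(g,0))
    print(rect(np.c_[N/np.cos(np.pi/6),M]))
print('n,m',n,m)
E
```

```text
bar fit [-6.57188895e-02  6.60734313e+02] 0.06562452125290302
bar face n 659.274344000579
lip top n [547.67891013 547.84376861 550.53480289 553.32946758 553.5639574 ] fit 0.06549143877894036
rail+ m [51.73979334 51.87571161 54.13718525 56.4022699  56.58506332]
rail- m [-128.98869561 -128.76243817 -125.87258952 -124.11493541 -123.99745225]
panel [ 6.85247785e-01  1.50030033e-01 -2.93522517e+02]
8 1589 n [455.75181433 501.48243923 524.68702476] m [-84.01068183 -55.08302737  -5.77564478] [502.8772763  -23.88306203  57.19937453]
((564.396240234375, -44.37909698486328), (88.61043548583984, 79.88166809082031), 5.8724446296691895)
30 448 n [477.92163866 486.14158929 493.53560187] m [-54.85615001 -29.50223441 -15.78959893] [487.32775686   2.49887913  83.89613842]
((558.6194458007812, -35.55536651611328), (41.997154235839844, 19.208398818969727), 74.02630615234375)
n,m [0.99784748 0.06557743] [-0.06557743  0.99784748]
```

{"api": "hand_motion", "payload": {
  "deltas": [
    [[-50,-5,0],[0,0,0.02]],
    [[-100,-10,0],[0,0,0.05]],
    [[-150,-20,0],[0,0,0.08]],
    [[-200,-30,0],[0,0,0.1]],
    [[-250,-40,0],[0,0,0.12]]
  ]
}}

```text
clock: 2.15
eef_pos: [474.8, -246.0, 229.9]
eef_rot: [3.141, 0.0, 1.442]
wrist_force: [1.3, 0.1, -0.5]
finger_gap: 94.3
finger_force: 0.0
```

{"api": "hand_motion", "payload": {
  "deltas": [
    [[-30,-2,0],[0,0,0]],
    [[-60,-4,0],[0,0,0]],
    [[-80,-6,0],[0,0,0]],
    [[-80,-6,0],[0,0,0]],
    [[-80,-6,0],[0,0,0]]
  ]
}}

```text
clock: 2.65
eef_pos: [459.7, -322.1, 229.7]
eef_rot: [-3.141, -0.0, 1.443]
wrist_force: [-0.3, 0.9, -0.1]
finger_gap: 94.2
finger_force: 0.0
```

```bash
python3 - <<'E'
from h import *
p,d,pose=wrist('w2');plan([563.3,-326,140],[np.pi,0,1.443])
c=cloud('wrist',d,pose);q=c.reshape(-1,3)
g=(abs(q[:,0]-563)<110)&(abs(q[:,1]+326)<110)
t=q[g&(q[:,2]>12)&(q[:,2]<30)];print(rect(t),len(t))
h=q[g&(q[:,2]>74)&(q[:,2]<90)];print(rect(h),len(h),h.mean(0))
x=np.cos(.1);
E
```

```text
t 2.70 at [ 460.  -321.4  229.8] [-3.1415e+00 -2.0000e-04  1.4438e+00] F [-0.1 -0.7  0.2] gap 94.2
ROW [  8.5 103.1  89.8] [-0.0001 -0.0002  0.0008]
((572.030029296875, -326.0010070800781), (158.14898681640625, 204.7376251220703), 83.03805541992188) 6861
((564.3589477539062, -313.69281005859375), (126.24049377441406, 16.173173904418945), 81.33330535888672) 1664 [ 565.10494317 -310.66746781   79.49174755]
```

View pics/w2.png

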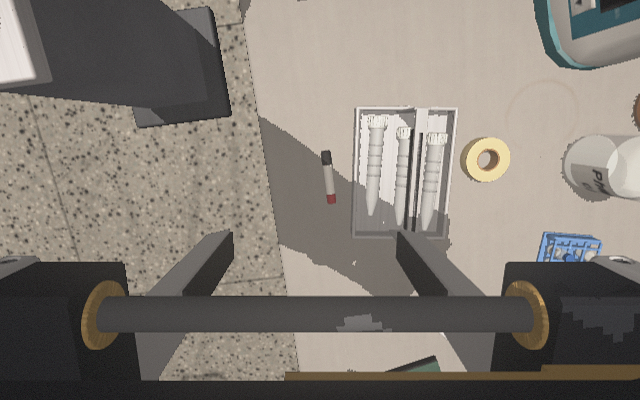

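The tray (354–457, 107–238) holds all three tubes, caps towards +y, with the handle at column ~418. The pose agrees with the top camera, so I fit the bar line and tray corners a little better.

```bash
python3 - <<'E'
from h import *
f=np.load('pics/w2.npz');c=cloud('wrist',f['d'],(f['a'],f['b']));q=c.reshape(-1,3)
g=(abs(q[:,0]-563)<35)&(abs(q[:,1]+320)<60)
h=q[g&(q[:,2]>76)&(q[:,2]<90)];k=np.polyfit(h[:,1],h[:,0],1);print('handle dir',np.arctan2(1,k[0]),'x at -326',np.polyval(k,-326),h[:,2].mean())
c2=cloud('top',np.load('pics/top0.npy'))[180:245,340:435].reshape(-1,3)
h=c2[(c2[:,2]>74)&(c2[:,2]<95)];k=np.polyfit(h[:,1],h[:,0],1);print('top',np.arctan2(1,k[0]),np.polyval(k,-326),np.percentile(h[:,1],[1,99]))
# wall ends in wrist
t=q[(abs(q[:,0]-563)<62)&(abs(q[:,1]+326)<110)&(q[:,2]>15)&(q[:,2]<30)];print('tray y',np.percentile(t[:,1],[.2,99.8]))
E
```

```text
handle dir 1.4371730730992984 x at -326 563.2769689091459 79.70622971863556
top 1.4372562601200873 563.7588770146037 [-399.83794815 -252.65575442]
tray y [-408.51229259 -242.07074769]
```

{"api": "hand_motion", "payload": {
  "deltas": [
    [[3,40,30],[0,0,0]],
    [[6,80,55],[0,0,0.007]],
    [[8.5,103.3,75],[0,0,0.007]],
    [[8.5,103.3,90],[0,0,0.007]],
    [[8.5,103.3,90],[0,0,0.007]]
  ]
}}

```text
clock: 3.2
eef_pos: [563.0, -324.8, 137.4]
eef_rot: [-3.138, -0.002, 1.439]
wrist_force: [-0.4, -0.2, 0.1]
finger_gap: 93.8
finger_force: 0.0
```

```bash
python3 -c "
from h import *
plan([563.5,-326,52],[np.pi,0,1.437])"
```

```text
t 3.20 at [ 563.  -324.8  137.4] [-3.1378e+00 -1.8000e-03  1.4390e+00] F [-0.4 -0.2  0.1] gap 93.8
ROW [-1.3  0.9 85.4] [-0.0038 -0.0017  0.002 ]
```

{"api": "hand_motion", "payload": {
  "deltas": [
    [[-0.5,0.4,30],[0,0,0]],
    [[-0.5,0.4,60],[0,0,0]],
    [[-0.5,0.4,80],[0,0,0]],
    [[-0.5,0.4,86],[0,0,0]],
    [[-0.5,0.4,86],[0,0,0]]
  ]
}}

```text
clock: 3.7
eef_pos: [563.9, -326.9, 54.8]
eef_rot: [3.141, 0.0, 1.437]
wrist_force: [-0.3, 0.4, 0.5]
finger_gap: 94.0
finger_force: 0.0
```

{"api": "hand_motion", "payload": {
  "deltas": [
    [[0,0,0],[0,0,0]],
    [[0,0,0],[0,0,0]],
    [[0,0,0],[0,0,0]],
    [[0,0,0],[0,0,0]],
    [[0,0,0],[0,0,0]]
  ],
  "aperture": 4,
  "clamp_n": 60
}}

```text
clock: 4.2
eef_pos: [564.2, -326.8, 54.0]
eef_rot: [3.141, 0.0, 1.438]
wrist_force: [-0.4, -0.2, -0.7]
finger_gap: 57.6
finger_force: 0.0
```

{"api": "hand_motion", "payload": {
  "deltas": [
    [[0,0,0],[0,0,0]],
    [[0,0,0],[0,0,0]],
    [[0,0,0],[0,0,0]],
    [[0,0,0],[0,0,0]],
    [[0,0,0],[0,0,0]]
  ]
}}

```text
clock: 4.7
eef_pos: [564.2, -326.7, 53.8]
eef_rot: [-3.142, 0.0, 1.438]
wrist_force: [-0.2, -0.0, 0.6]
finger_gap: 17.3
finger_force: 0.0
```

{"api": "hand_motion", "payload": {
  "deltas": [
    [[0,0,0],[0,0,0]],
    [[0,0,0],[0,0,0]],
    [[0,0,0],[0,0,0]],
    [[0,0,0],[0,0,0]],
    [[0,0,0],[0,0,0]]
  ]
}}

```text
clock: 5.2
eef_pos: [564.1, -326.7, 53.8]
eef_rot: [-3.141, 0.0, 1.438]
wrist_force: [-1.1, -0.6, 1.4]
finger_gap: 11.3
finger_force: 60.0
```

{"api": "hand_motion", "payload": {
  "deltas": [
    [[0,0,-3],[0,0,0]],
    [[0,0,-10],[0,0,0]],
    [[0,0,-22],[0,0,0]],
    [[0,0,-36],[0,0,0]],
    [[0,0,-50],[0,0,0]]
  ]
}}

```text
clock: 5.7
eef_pos: [564.3, -326.8, 105.5]
eef_rot: [3.141, 0.0, 1.438]
wrist_force: [0.5, -0.1, -3.9]
finger_gap: 11.5
finger_force: 60.0
```

{"api": "hand_motion", "payload": {
  "deltas": [
    [[0,0,-15],[0,0,0]],
    [[0,0,-30],[0,0,0]],
    [[0,0,-45],[0,0,0]],
    [[0,0,-57],[0,0,0]],
    [[0,0,-66],[0,0,0]]
  ]
}}

```text
clock: 6.2
eef_pos: [564.3, -326.8, 171.2]
eef_rot: [3.141, 0.0, 1.438]
wrist_force: [0.8, 0.1, -4.7]
finger_gap: 11.6
finger_force: 60.0
```

{"api": "hand_motion", "payload": {
  "deltas": [
    [[0,0,-6],[0,0,0]],
    [[0,0,-10],[0,0,0]],
    [[0,0,-13],[0,0,0]],
    [[0,0,-14],[0,0,0]],
    [[0,0,-14],[0,0,0]]
  ]
}}

```text
clock: 6.7
eef_pos: [564.1, -326.7, 183.6]
eef_rot: [-3.141, -0.0, 1.438]
wrist_force: [0.2, -0.2, -4.1]
finger_gap: 11.6
finger_force: 60.0
```

```bash
python3 -c "
from h import *
th=.0656;n=np.array([np.cos(th),np.sin(th)]);m=np.array([-n[1],n[0]])
p=(610.2-18)*n-36.1*m;print(p)
plan([*p,185],[np.pi,0,np.pi/2+th])"
```

```text
[593.29269385   2.79811074]
t 6.70 at [ 564.1 -326.7  183.6] [-3.1412e+00 -2.0000e-04  1.4378e+00] F [ 0.2 -0.2 -4.1] gap 11.6
ROW [330.4 -14.8  -1.4] [-0.0004 -0.0002 -0.1986]
```

{"api": "hand_motion", "payload": {
  "deltas": [
    [[4,0,0],[0,0,-0.002]],
    [[13,-1,0],[0,0,-0.008]],
    [[28,-1,0],[0,0,-0.017]],
    [[50,-2,0],[0,0,-0.03]],
    [[76,-3,0],[0,0,-0.045]]
  ]
}}

```text
clock: 7.2
eef_pos: [571.2, -249.4, 183.7]
eef_rot: [-3.141, -0.0, 1.484]
wrist_force: [0.0, 0.4, -3.9]
finger_gap: 11.3
finger_force: 60.0
```

{"api": "hand_motion", "payload": {
  "deltas": [
    [[28,-1,0],[0,0,-0.017]],
    [[56,-2,0],[0,0,-0.034]],
    [[84,-3,0],[0,0,-0.051]],
    [[112,-4,0],[0,0,-0.068]],
    [[140,-5,0],[0,0,-0.085]]
  ]
}}

```text
clock: 7.7
eef_pos: [578.4, -108.7, 183.9]
eef_rot: [3.141, -0.0, 1.57]
wrist_force: [-0.3, -0.6, -3.9]
finger_gap: 11.6
finger_force: 60.0
```

```bash
python3 -c "
from h import *
plan([593.3,2.8,185],[np.pi,0,np.pi/2+.0656])"
```

```text
t 7.70 at [ 578.4 -108.7  183.9] [ 3.1414e+00 -1.0000e-04  1.5697e+00] F [-0.3 -0.6 -3.9] gap 11.6
ROW [111.5  14.8  -1. ] [ 0.0002 -0.0001 -0.0667]
```

{"api": "hand_motion", "payload": {
  "deltas": [
    [[28,4,0],[0,0,-0.017]],
    [[54,7,0],[0,0,-0.033]],
    [[76,10,0],[0,0,-0.047]],
    [[93,13,0],[0,0,-0.057]],
    [[104,14,0],[0,0,-0.063]]
  ]
}}

```text
clock: 8.2
eef_pos: [592.9, -5.3, 183.9]
eef_rot: [3.141, -0.0, 1.633]
wrist_force: [0.2, -0.5, -4.5]
finger_gap: 11.7
finger_force: 60.0
```

{"api": "hand_motion", "payload": {
  "deltas": [
    [[4,0,0],[0,0,-0.003]],
    [[7,0.8,0],[0,0,-0.004]],
    [[7.5,0.8,0],[0,0,-0.004]],
    [[7.5,0.8,0],[0,0,-0.004]],
    [[7.5,0.8,0],[0,0,-0.004]]
  ]
}}

```text
clock: 8.7
eef_pos: [593.2, -0.1, 183.8]
eef_rot: [-3.141, 0.0, 1.634]
wrist_force: [-0.1, -0.1, -5.0]
finger_gap: 11.6
finger_force: 60.0
```

```bash
python3 - <<'E'
from h import *
plan([593.3,2.8,53.8+88+14],[np.pi,0,np.pi/2+.0656])
p,d,pose=wrist('w3')
p2,d2=manip.camera('scene');cv2.imwrite('pics/s3.png',p2[80:240,200:440,::-1].repeat(3,0).repeat(3,1))
E
```

```text
t 8.70 at [ 5.932e+02 -1.000e-01  1.838e+02] [-3.1415  0.      1.634 ] F [-0.1 -0.1 -5. ] gap 11.6
ROW [ 2.9  0.3 28. ] [-0.0001  0.     -0.0024]
```

View pics/w3.png

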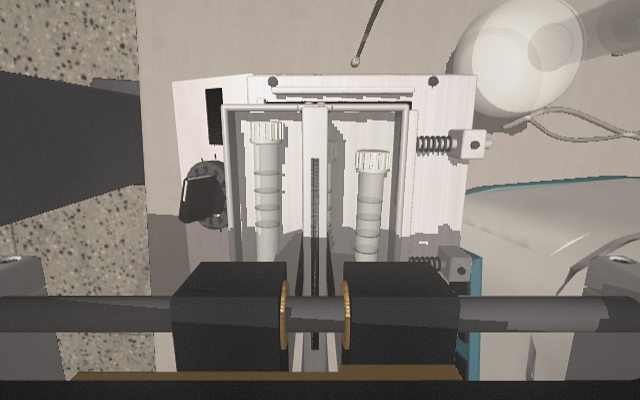

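The tray hangs level over the mat with the tubes in it, rear wall at column ~410 just ahead of the clamp bar. I check the tray's position in the hand before lowering.

```bash
python3 - <<'E'
from h import *
f=np.load('pics/w3.npz');c=cloud('wrist',f['d'],(f['a'],f['b']));q=c[95:255,180:440].reshape(-1,3)
th=.0656;n=np.array([np.cos(th),np.sin(th)]);m=np.array([-n[1],n[0]])
t=q[(q[:,2]>149)&(q[:,2]<158)];N=t[:,:2]@n;M=t[:,:2]@m
print('N',np.percentile(N,[.5,2,98,99.5]),'M max',np.percentile(M,[98,99.8]),np.median(t[:,2]))
print('tcp',f['a'][:2]@n,f['a'][:2]@m)
for lo,hi in((0,15),(40,60)):
    a=t[(M>lo)&(M<hi)];print('front',(a[:,:2]@n).min(),'rear',(a[:,:2]@n).max())
h=q[(q[:,2]>205-10)&(q[:,2]<225)];print('bar top z',np.median(h[:,2]),np.polyfit(h[:,:2]@m,h[:,2],1))
E
```

```text
N [535.39457095 536.07199121 649.21798478 649.94997378] M max [40.17885163 40.37198679] 153.41682915388515
tcp 591.939446067294 -39.03047919243716
front 535.2394895542261 rear 650.3812557949669
front 537.1680938571114 rear 648.3533940614791
bar top z 209.79097165536916 [-2.77606249e-04  2.09726823e+02]
```

{"api": "hand_motion", "payload": {
  "deltas": [
    [[1,0,8],[0,0,-0.002]],
    [[2,0,17],[0,0,-0.002]],
    [[2,0,24],[0,0,-0.002]],
    [[2,0,28],[0,0,-0.002]],
    [[2,0,28],[0,0,-0.002]]
  ]
}}

```text
clock: 9.3
eef_pos: [592.8, 2.4, 154.9]
eef_rot: [-3.14, -0.0, 1.637]
wrist_force: [-0.1, 0.9, -4.7]
finger_gap: 11.2
finger_force: 60.0
```

{"api": "hand_motion", "payload": {
  "deltas": [
    [[0,4,0],[0,0,0]],
    [[0,8,0],[0,0,0]],
    [[0,12,0],[0,0,0]],
    [[0,15,0],[0,0,0]],
    [[0,15,0],[0,0,0]]
  ]
}}

```text
clock: 9.8
eef_pos: [608.0, 3.3, 156.0]
eef_rot: [-3.14, 0.0, 1.637]
wrist_force: [-7.1, -0.5, 1.2]
finger_gap: 11.2
finger_force: 60.0
```

{"api": "hand_motion", "payload": {
  "deltas": [
    [[0,2,0],[0,0,0]],
    [[0,4,0],[0,0,0]],
    [[0,6,0],[0,0,0]],
    [[0,6.5,0],[0,0,0]],
    [[0,6.5,0],[0,0,0]]
  ]
}}

```text
clock: 10.3
eef_pos: [614.0, 3.8, 156.1]
eef_rot: [-3.139, 0.0, 1.637]
wrist_force: [-9.2, -1.2, 1.8]
finger_gap: 11.5
finger_force: 60.0
```

```bash
python3 - <<'E'
from h import *
p,d,pose=wrist('w4');c=cloud('wrist',d,pose);q=c[60:255,180:480].reshape(-1,3)
th=.0656;n=np.array([np.cos(th),np.sin(th)]);m=np.array([-n[1],n[0]])
M=q[:,:2]@m;z=q[:,2]
for lo,hi in((0,15),(20,38)):
    a=q[(M>lo)&(M<hi)&(z>120)&(z<131)];print(len(a),'front',(a[:,:2]@n).min(),'rear',(a[:,:2]@n).max(),a[:,2].mean())
    b=q[(M>lo)&(M<hi)&(z>113)&(z<119)];N=b[:,:2]@n;b=N[N>655];print('bartop',np.percentile(b,[2,50,98]) if len(b) else 0)
print(pose,pose[0][:2]@n)
E
```

```text
1697 front 555.5634119459411 rear 707.7250730670281 124.78104992312713
bartop [662.07737471 705.03493856 717.92225402]
1185 front 555.3933703178066 rear 670.9142255825348 126.17750615972896
bartop [667.05708164 677.30863078 717.21294204]
(array([614.01931207,   3.75756346, 156.0605063 ]), array([-3.13932151e+00,  2.83189312e-05,  1.63682084e+00])) 612.9449321245836
```

```bash
python3 - <<'E'
from h import *
f=np.load('pics/w4.npz');c=cloud('wrist',f['d'],(f['a'],f['b']));q=c[60:255,180:480].reshape(-1,3)
th=.0656;n=np.array([np.cos(th),np.sin(th)]);m=np.array([-n[1],n[0]])
M=q[:,:2]@m;N=q[:,:2]@n;z=q[:,2]
for lo in range(550,695,3):
    g=(N>lo)&(N<lo+3)&(M>0)&(M<35)&(z<140)
    if g.sum()>5: print(lo,g.sum(),np.round(np.percentile(z[g],[5,50,95]),0))
E
```

```text
553 12 [127. 127. 128.]
556 304 [109. 128. 129.]
559 661 [105. 114. 128.]
562 221 [104. 105. 107.]
565 177 [104. 106. 107.]
568 104 [105. 106. 122.]
571 146 [106. 122. 126.]
574 231 [121. 124. 127.]
577 257 [117. 125. 128.]
580 267 [118. 125. 128.]
583 273 [110. 124. 128.]
586 335 [105. 121. 126.]
589 288 [104. 106. 123.]
592 220 [104. 105. 106.]
595 225 [104. 105. 106.]
598 221 [104. 105. 106.]
601 207 [104. 105. 107.]
604 48 [105. 106. 120.]
622 226 [105. 120. 125.]
625 188 [104. 106. 122.]
628 223 [104. 105. 106.]
631 222 [104. 105. 106.]
634 223 [104. 105. 106.]
637 250 [104. 105. 118.]
640 273 [104. 106. 123.]
643 251 [104. 106. 126.]
646 257 [104. 106. 128.]
649 247 [104. 106. 128.]
652 245 [104. 106. 127.]
655 240 [104. 106. 126.]
658 213 [104. 105. 124.]
661 155 [104. 105. 118.]
664 304 [104. 106. 128.]
667 613 [106. 122. 129.]
670 44 [126. 127. 128.]
673 192 [115. 116. 117.]
676 140 [114. 116. 117.]
679 48 [107. 109. 110.]
682 86 [101. 107. 110.]
685 113 [ 86.  87. 110.]
688 215 [ 86.  88. 110.]
691 219 [ 86.  88. 110.]
694 192 [ 86.  87. 109.]
```

View pics/w4.png

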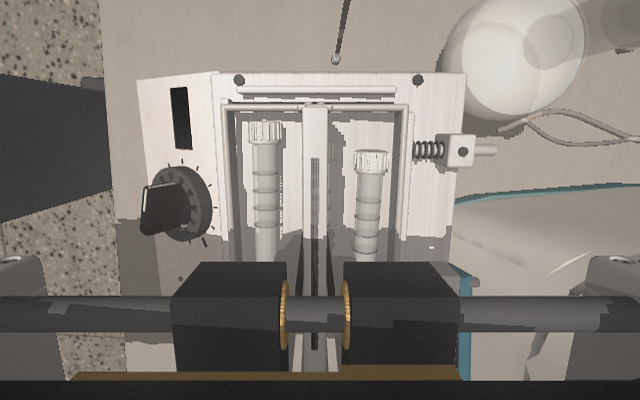

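The tray is level, its front wall ~2 mm behind the lip's inner face and the bar pushed back ~11 mm. I lower it now.

{"api": "hand_motion", "payload": {
  "deltas": [
    [[0,0,3],[0,0,0]],
    [[0,0,6],[0,0,0]],
    [[0,0,9],[0,0,0]],
    [[0,0,11],[0,0,0]],
    [[0,0,12],[0,0,0]]
  ]
}}

```text
clock: 10.85
eef_pos: [613.9, 3.8, 143.9]
eef_rot: [-3.139, -0.0, 1.637]
wrist_force: [-9.9, -0.6, 2.5]
finger_gap: 11.4
finger_force: 60.0
```

{"api": "hand_motion", "payload": {
  "deltas": [
    [[0,0,1],[0,0,0]],
    [[0,0,2],[0,0,0]],
    [[0,0,2],[0,0,0]],
    [[0,0,2],[0,0,0]],
    [[0,0,2],[0,0,0]]
  ]
}}

```text
clock: 11.35
eef_pos: [614.0, 3.8, 142.0]
eef_rot: [-3.139, -0.0, 1.637]
wrist_force: [-9.4, -0.8, 1.4]
finger_gap: 11.7
finger_force: 60.0
```

{"api": "hand_motion", "payload": {
  "deltas": [
    [[0,0,0.6],[0,0,0]],
    [[0,0,1],[0,0,0]],
    [[0,0,1],[0,0,0]],
    [[0,0,1],[0,0,0]],
    [[0,0,1],[0,0,0]]
  ]
}}

```text
clock: 11.85
eef_pos: [613.9, 3.7, 141.9]
eef_rot: [-3.14, 0.0, 1.637]
wrist_force: [-14.6, -1.1, 9.6]
finger_gap: 11.7
finger_force: 60.0
```

{"api": "hand_motion", "payload": {
  "deltas": [
    [[0,-1,0],[0,0,0]],
    [[0,-1.5,0],[0,0,0]],
    [[0,-2,0],[0,0,0]],
    [[0,-2.5,0],[0,0,0]],
    [[0,-2.5,0],[0,0,0]]
  ]
}}

```text
clock: 12.35
eef_pos: [612.1, 3.6, 141.8]
eef_rot: [-3.142, 0.0, 1.637]
wrist_force: [-7.4, -1.2, 5.0]
finger_gap: 11.5
finger_force: 60.0
```

{"api": "hand_motion", "payload": {
  "deltas": [
    [[0,-0.7,0],[0,0,0]],
    [[0,-1.4,0],[0,0,0]],
    [[0,-1.4,0],[0,0,0]],
    [[0,-1.4,0],[0,0,0]],
    [[0,-1.4,0],[0,0,0]]
  ]
}}

```text
clock: 12.85
eef_pos: [611.3, 3.6, 141.8]
eef_rot: [3.14, 0.0, 1.637]
wrist_force: [-1.2, 0.5, 5.8]
finger_gap: 11.6
finger_force: 60.0
```

{"api": "hand_motion", "payload": {
  "deltas": [
    [[0,0,0],[0,0,0]],
    [[0,0,0],[0,0,0]],
    [[0,0,0],[0,0,0]],
    [[0,0,0],[0,0,0]],
    [[0,0,0],[0,0,0]]
  ],
  "aperture": 30
}}

```text
clock: 13.35
eef_pos: [610.7, 3.6, 140.7]
eef_rot: [-3.141, 0.0, 1.637]
wrist_force: [-0.9, 0.1, 0.4]
finger_gap: 30.0
finger_force: 0.0
```

{"api": "hand_motion", "payload": {
  "deltas": [
    [[0,0,0],[0,0,0]],
    [[0,0,0],[0,0,0]],
    [[0,0,0],[0,0,0]]
  ],
  "aperture": 60
}}

```text
clock: 13.65
eef_pos: [610.7, 3.5, 140.8]
eef_rot: [3.142, 0.0, 1.637]
wrist_force: [-0.6, 0.7, 0.3]
finger_gap: 50.4
finger_force: 0.0
```

{"api": "hand_motion", "payload": {
  "deltas": [
    [[0,0,-20],[0,0,0]],
    [[0,0,-50],[0,0,0]],
    [[0,-20,-90],[0,0,0]],
    [[0,-60,-110],[0,0,0]],
    [[0,-90,-110],[0,0,0]]
  ],
  "aperture": 94
}}

```text
clock: 14.15
eef_pos: [520.3, -2.5, 253.7]
eef_rot: [3.137, 0.001, 1.637]
wrist_force: [1.2, -0.8, 0.1]
finger_gap: 90.3
finger_force: 0.0
```

{"api": "hand_motion", "payload": {
  "deltas": [
    [[-20,-20,0],[0,0,0]],
    [[-50,-40,0],[0,0,0]],
    [[-60,-45,0],[0,0,0]],
    [[-60,-45,0],[0,0,0]],
    [[-60,-45,0],[0,0,0]]
  ],
  "aperture": 60
}}

```text
clock: 14.65
eef_pos: [480.4, -64.8, 250.8]
eef_rot: [3.141, -0.0, 1.636]
wrist_force: [1.1, 1.6, -0.7]
finger_gap: 60.3
finger_force: 0.0
```

```bash
python3 - <<'E'
from h import *
p,d,pose=wrist('w5');c=cloud('wrist',d,pose);q=c.reshape(-1,3);print(pose)
th=.0656;n=np.array([np.cos(th),np.sin(th)]);m=np.array([-n[1],n[0]])
M=q[:,:2]@m;N=q[:,:2]@n;z=q[:,2]
for lo in list(range(538,566,3))+list(range(655,685,3)):
    g=(N>lo)&(N<lo+3)&(M>-20)&(M<25)&(z<150)
    if g.sum()>5: print(lo,g.sum(),np.round(np.percentile(z[g],[5,50,95]),0))
E
```

```text
(array([480.39350693, -64.82684711, 250.80368793]), array([ 3.14145602e+00, -2.04998610e-04,  1.63644376e+00]))
538 256 [72. 86. 88.]
541 142 [86. 87. 88.]
544 144 [86. 87. 88.]
547 274 [86. 97. 99.]
550 162 [ 97.  99. 112.]
553 362 [ 98. 112. 115.]
556 48 [112. 114. 115.]
562 105 [90. 91. 92.]
565 173 [ 90.  91. 105.]
655 27 [ 91. 109. 111.]
658 33 [ 90.  91. 107.]
661 104 [ 90.  97. 114.]
664 745 [ 92. 105. 114.]
667 243 [113. 115. 117.]
670 166 [115. 116. 117.]
673 119 [115. 116. 117.]
679 28 [106. 108. 111.]
682 32 [105. 108. 110.]
```

View pics/w5.png

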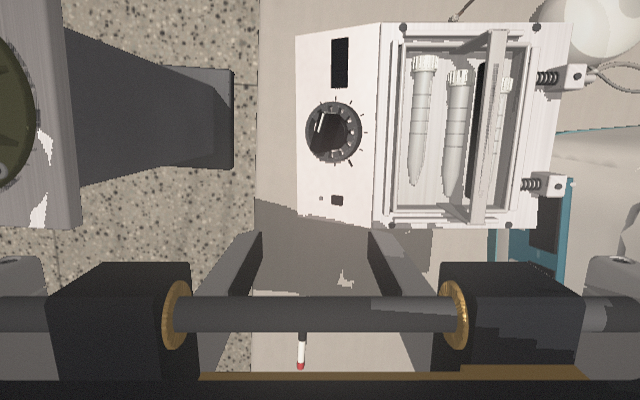

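The tray is seated (floor at z≈91, front wall at the lip) and all three tubes are inside. The knob is at (335,133), so I rectify it along its axis.

```bash
cat >> h.py <<'E'
TH=.0656;n3=np.array([np.cos(TH),np.sin(TH),0]);m3=np.array([-n3[1],n3[0],0]);ez=np.array([0,0,1.])
AX=-.5*n3+np.sqrt(.75)*ez; UP=np.sqrt(.75)*n3+.5*ez; RT=-m3
def knob(name,C=None):
    f=np.load(f'pics/{name}.npz');pose=(f['a'],f['b']);c=cloud('wrist',f['d'],pose);q=c.reshape(-1,3);col=f['p'].reshape(-1,3).astype(int)
    N=q@n3;M=q@m3
    pan=(N>462)&(N<525)&(np.abs(M+36)<80)&(np.abs(M+36)>42)&(q[:,2]>20)&(q[:,2]<90)
    h0=np.median(q[pan]@AX);print('panel h0',h0,pan.sum(),np.percentile(q[pan]@AX-h0,[10,90]))
    o=q@AX-h0;a=q@RT;b=q@UP
    near=(np.abs(M+36)<45)&(N>430)&(N<540)&(q[:,2]<150)
    for lo,hi in((10.5,14.5),(36,52)):
        g=near&(o>lo)&(o<hi);P=np.c_[a[g],b[g]].astype(np.float32);print(lo,g.sum(),cv2.minAreaRect(P),np.median(o[g]))
        if lo>20:
            w=g&(col.min(1)>130);print('white',w.sum(),a[w].mean(),b[w].mean())
    return f['p'],pose,h0
def render(p,pose,h0,a0,b0,h,out,s=6,r=50):
    y,x=np.mgrid[-r:r:1/s,-r:r:1/s];P=(a0+x)[...,None]*RT+(b0-y)[...,None]*UP+(h0+h)*AX
    uv=pixel('wrist',P.reshape(-1,3),pose).reshape(*x.shape,2).astype(np.float32)
    im=cv2.remap(p,uv[...,0],uv[...,1],cv2.INTER_LINEAR);cv2.imwrite(out,im[:,:,::-1])
E
python3 - <<'E'
from h import *
p,pose,h0=knob('w5')
b0=488*np.sqrt(.75)+.5*60
E
```

```text
panel h0 -205.68450385724833 3938 [-0.99066332  1.56539408]
10.5 1266 ((36.1713752746582, 468.13018798828125), (87.20147705078125, 88.79652404785156), 89.77108764648438) 12.230950467359534
36 431 ((35.926490783691406, 457.64752197265625), (12.265233039855957, 41.74310302734375), 71.66741180419922) 39.37224360591904
white 46 26.318307739946594 460.0162928128866
```

```bash
cat >> h.py <<'E'
def kpose(clock,out,a0=35.9,b0=457.65,h0=-205.7):
    "tool x at clock angle (rad from 12, cw), grasp point `out` mm off the panel"
    x=np.sin(clock)*RT+np.cos(clock)*UP;z=-AX;y=np.cross(z,x)
    pos=a0*RT+b0*UP+(h0+out)*AX+18.8*z
    return pos,R.from_matrix(np.c_[x,y,z]).as_euler('xyz')
E
python3 - <<'E'
from h import *
pos,r=kpose(np.radians(-71.67),110);print(pos,r);plan(pos,r)
f=np.load('pics/w5.npz');render(f['p'],(f['a'],f['b']),-205.7,35.9,457.6,0,'pics/k5.png')
print(manip.read_state()['joints'])
E
```

```text
[454.9642542   -6.08884296 129.66509127] [ 2.64024314 -0.15790009  1.35698817]
t 14.70 at [480.5 -64.6 250.7] [-3.1416e+00 -2.0000e-04  1.6372e+00] F [ 0.7  0.5 -0.3] gap 60.2
ROW [ 60.  -21.6 121.1] [-0.5192  0.0834  0.3132]
[-2.09262619e-01  1.19688761e-01  1.63263612e+00  1.95100761e-04
  1.38935052e+00 -2.75658867e-01]
```

View pics/k5.png

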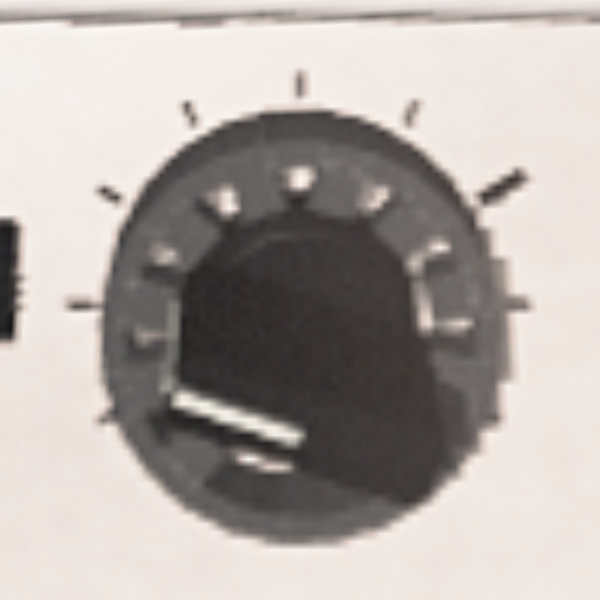

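The rectified view: marks are centred on (300,304), the long mark at (503,186), i.e. two o'clock, and the white pointer line runs from (300,438) to (175,400). Next I get the notch angles numerically and approach the knob.

{"api": "hand_motion", "payload": {
  "deltas": [
    [[12,-4,10],[-0.1,0.02,0.06]],
    [[24,-9,20],[-0.2,0.03,0.12]],
    [[36,-13,30],[-0.3,0.05,0.18]],
    [[48,-18,40],[-0.4,0.065,0.25]],
    [[60,-22,50],[-0.519,0.083,0.313]]
  ],
  "aperture": 45
}}

```text
clock: 15.2
eef_pos: [454.3, -5.8, 200.9]
eef_rot: [2.636, -0.16, 1.355]
wrist_force: [0.9, 0.9, -0.4]
finger_gap: 45.6
finger_force: 0.0
```

```bash
python3 - <<'E'
from h import *
f=np.load('pics/w5.npz');render(f['p'],(f['a'],f['b']),-205.7,35.9,457.4,12.5,'pics/k5b.png')
g=cv2.cvtColor(cv2.imread('pics/k5b.png'),cv2.COLOR_BGR2GRAY)
pol=cv2.warpPolar(g,(300,720),(300,300),300,cv2.WARP_POLAR_LINEAR)  # row=angle from +x cw(image), col=radius px(6/mm)
for r in (110,122,134,146,158,170):
    s=pol[:,r-4:r+4].mean(1);
    pk=[(i/2+90)%360 for i in range(720) if s[i]>110 and s[i]==s[np.arange(i-12,i+13)%720].max()]
    print(r/6,np.round(sorted(pk)))
pos,r=kpose(np.radians(-71.67),110);plan(pos,r)
E
```

```text
18.333333333333332 [231.]
20.333333333333332 [ 57.  83. 188. 202. 239. 274. 274. 275.]
22.333333333333332 [ 56.  70.  84. 197. 207. 242. 272. 284.]
24.333333333333332 [ 28.  56.  84. 250. 272. 302. 331. 359.]
26.333333333333332 [ 29.  56.  84. 271. 302. 332. 360.]
28.333333333333332 [  8.  18.  18.  29.  44.  57.  77. 288. 302. 332. 349. 360.]
t 15.20 at [454.3  -5.8 200.9] [ 2.636  -0.16    1.3554] F [ 0.9  0.9 -0.4] gap 45.6
ROW [-11.5 -33.5  61.8] [ 0.0045 -0.0011 -0.0024]
```

{"api": "hand_motion", "payload": {
  "deltas": [
    [[-5,-12,20],[0,0,0]],
    [[-9,-24,40],[0,0,0]],
    [[-12,-34,61],[0,0,0]],
    [[-12,-34,61],[0,0,0]],
    [[-12,-34,61],[0,0,0]]
  ],
  "aperture": 40
}}

```text
clock: 15.7
eef_pos: [453.7, -7.0, 130.4]
eef_rot: [2.641, -0.158, 1.358]
wrist_force: [1.0, -0.6, 1.0]
finger_gap: 39.7
finger_force: 0.0
```

```bash
python3 -c "
from h import *
plan(*kpose(np.radians(-71.67),36))"
```

```text
t 15.70 at [453.7  -7.  130.4] [ 2.641  -0.1576  1.3576] F [ 1.  -0.6  1. ] gap 39.7
ROW [ 1.1  0.5 75.3] [-0.0008 -0.      0.0007]
```

{"api": "hand_motion", "payload": {
  "deltas": [
    [[1,0.5,25],[0,0,0]],
    [[1,0.5,50],[0,0,0]],
    [[1,0.5,65],[0,0,0]],
    [[1,0.5,72],[0,0,0]],
    [[1,0.5,75],[0,0,0]]
  ]
}}

```text
clock: 16.2
eef_pos: [492.0, -4.1, 65.9]
eef_rot: [2.64, -0.158, 1.357]
wrist_force: [0.7, -0.4, 0.4]
finger_gap: 39.9
finger_force: 0.0
```

{"api": "hand_motion", "payload": {
  "deltas": [
    [[0,0,0],[0,0,0]],
    [[0,0,0],[0,0,0]],
    [[0,0,0],[0,0,0]],
    [[0,0,0],[0,0,0]],
    [[0,0,0],[0,0,0]]
  ],
  "aperture": 4,
  "clamp_n": 15
}}

```text
clock: 16.7
eef_pos: [490.7, -4.1, 65.4]
eef_rot: [2.641, -0.158, 1.357]
wrist_force: [-9.4, 1.6, 7.7]
finger_gap: 12.3
finger_force: 15.0
```

```bash
python3 -c "
from h import *
plan(*kpose(np.radians(-71.67),36))"
```

```text
t 16.70 at [490.7  -4.1  65.4] [ 2.6415 -0.1575  1.357 ] F [-9.4  1.6  7.7] gap 12.3
ROW [0.7 0.9 0.4] [-0.0012  0.0004  0.0002]
```

{"api": "hand_motion", "payload": {
  "deltas": [
    [[0,0,0],[0,0,0]],
    [[0,0,0],[0,0,0]],
    [[0,0,0],[0,0,0]]
  ]
}}

```text
clock: 17.0
eef_pos: [490.8, -4.1, 65.4]
eef_rot: [2.641, -0.158, 1.357]
wrist_force: [-9.6, 0.0, 6.5]
finger_gap: 12.1
finger_force: 15.0
```

{"api": "hand_motion", "payload": {
  "deltas": [
    [[0,0.4,-0.8],[0,0,0]],
    [[0,0.4,-0.8],[0,0,0]],
    [[0,0.4,-0.8],[0,0,0]]
  ]
}}

```text
clock: 17.3
eef_pos: [490.5, -4.2, 65.8]
eef_rot: [2.642, -0.157, 1.357]
wrist_force: [-5.4, 2.2, 0.4]
finger_gap: 12.2
finger_force: 15.0
```

```bash
python3 -c "
from h import *
plan(*kpose(np.radians(-71.67),36))
s=manip.read_state();F=s['wrist_force'];A=R.from_euler('xyz',s['eef_rot']);print(A.inv().apply(F),A.inv().apply(s['moment']))"
```

```text
t 17.30 at [490.5  -4.2  65.8] [ 2.6423 -0.1574  1.3569] F [-5.4  2.2  0.4] gap 12.2
ROW [0.7 0.9 0.9] [-0.002   0.0005  0.0001]
[ 1.0366097  -4.9136283  -2.98919965] [ 1.32019594  0.14115179 -0.02094984]
```

```bash
sed -i 's/a0=35.9,b0=457.65/a0=35.6,b0=456.8/' h.py
```

{"api": "hand_motion", "payload": {
  "deltas": [
    [[0.5,-0.5,0.3],[0,0,0]],
    [[0.5,-0.5,0.3],[0,0,0.1]],
    [[0.5,-0.5,0.3],[0,0,0.22]],
    [[0.5,-0.5,0.3],[0,0,0.35]],
    [[0.5,-0.5,0.3],[0,0,0.48]]
  ]
}}

```text
clock: 17.8
eef_pos: [490.6, -3.9, 65.5]
eef_rot: [2.762, -0.367, 0.903]
wrist_force: [-6.9, -2.5, 0.1]
finger_gap: 12.1
finger_force: 15.0
```

{"api": "hand_motion", "payload": {
  "deltas": [
    [[0,0,0],[0,0,0.13]],
    [[0,0,0],[0,0,0.26]],
    [[0,0,0],[0,0,0.39]],
    [[0,0,0],[0,0,0.52]],
    [[0,0,0],[0,0,0.52]]
  ]
}}

```text
clock: 18.3
eef_pos: [490.5, -3.8, 65.4]
eef_rot: [3.002, -0.505, 0.348]
wrist_force: [-6.1, -0.8, 0.4]
finger_gap: 12.1
finger_force: 15.0
```

```bash
python3 -c "
from h import *
plan(*kpose(np.radians(-71.67)+1,35))
s=manip.read_state();F=s['wrist_force'];A=R.from_euler('xyz',s['eef_rot']);print(A.inv().apply(F),A.inv().apply(s['moment']),s['joints'])"
```

```text
t 18.30 at [490.5  -3.8  65.4] [ 3.0021 -0.5045  0.3477] F [-6.1 -0.8  0.4] gap 12.1
ROW [ 0.5 -0.2  1.6] [-0.0002  0.0018 -0.0047]
[-5.08895099 -0.83967089 -3.38205059] [ 0.28848891 -1.34486559  0.0667025 ] [-0.1383266   0.14524324  2.19557182  0.34243722  0.30457325  0.81943055]
```

{"api": "hand_motion", "payload": {
  "deltas": [
    [[-0.5,0,0],[0,0,0.13]],
    [[-0.5,0,0],[0,0,0.26]],
    [[-0.5,0,0],[0,0,0.39]],
    [[-0.5,0,0],[0,0,0.5]],
    [[-0.5,0,0],[0,0,0.57]]
  ]
}}

```text
clock: 18.8
eef_pos: [490.4, -3.7, 65.4]
eef_rot: [-2.961, -0.493, -0.303]
wrist_force: [-1.5, 3.0, -1.7]
finger_gap: 12.0
finger_force: 15.0
```

{"api": "hand_motion", "payload": {
  "deltas": [
    [[0,0,0],[0,0,0]],
    [[0,0,0],[0,0,0]]
  ]
}}

```text
clock: 19.0
eef_pos: [490.4, -3.7, 65.4]
eef_rot: [-2.964, -0.494, -0.296]
wrist_force: [-3.8, 4.7, -0.5]
finger_gap: 11.7
finger_force: 15.0
```

```bash
python3 -c "
from h import *
plan(*kpose(np.radians(-71.67)+1.57,35))
s=manip.read_state();F=s['wrist_force'];A=R.from_euler('xyz',s['eef_rot']);print(A.inv().apply(F),A.inv().apply(s['moment']),s['joints'])"
```

```text
t 19.00 at [490.4  -3.7  65.4] [-2.9642 -0.4941 -0.2959] F [-3.8  4.7 -0.5] gap 11.7
ROW [ 0.4 -0.4  1.6] [0.0004 0.0011 0.0024]
[-4.61818097 -3.67913811 -1.30556493] [ 0.7274095  -1.10923014  0.0854614 ] [-0.13834696  0.14506143  2.1962048   0.34468686  0.30373344  1.38007749]
```

{"api": "hand_motion", "payload": {
  "deltas": [
    [[-0.3,-0.3,0],[0,0,0.13]],
    [[-0.3,-0.3,0],[0,0,0.27]],
    [[-0.3,-0.3,0],[0,0,0.41]],
    [[-0.3,-0.3,0],[0,0,0.55]],
    [[-0.3,-0.3,0],[0,0,0.65]]
  ]
}}

```text
clock: 19.5
eef_pos: [490.5, -3.5, 65.5]
eef_rot: [-2.697, -0.286, -0.971]
wrist_force: [-1.5, 3.4, -2.0]
finger_gap: 11.9
finger_force: 15.0
```

{"api": "hand_motion", "payload": {
  "deltas": [
    [[0,0,0],[0,0,0.05]],
    [[0,0,0],[0,0,0.05]],
    [[0,0,0],[0,0,0.05]]
  ]
}}

```text
clock: 19.8
eef_pos: [490.5, -3.5, 65.5]
eef_rot: [-2.686, -0.267, -1.013]
wrist_force: [-1.7, 5.2, -1.4]
finger_gap: 12.2
finger_force: 15.0
```

```bash
python3 -c "
from h import *
plan(*kpose(np.radians(60),35))
s=manip.read_state();F=s['wrist_force'];A=R.from_euler('xyz',s['eef_rot']);print(A.inv().apply(F),A.inv().apply(s['moment']),s['joints'])"
```

```text
t 19.80 at [490.5  -3.5  65.5] [-2.6859 -0.2665 -1.0127] F [-1.7  5.2 -1.4] gap 12.2
ROW [ 0.2 -0.4  1.6] [ 0.0006 -0.0001  0.0311]
[-5.49290751 -1.24823531  0.53506777] [ 0.00520425 -1.15978515  0.07085221] [-0.13751446  0.14492655  2.19641523  0.34367211  0.30269199  2.08117867]
```

{"api": "hand_motion", "payload": {
  "deltas": [
    [[-0.4,0,0],[0,0,0]],
    [[-0.4,0,-1],[0,0,0]],
    [[-0.4,0,-2],[0,0,0]],
    [[-0.4,0,-3],[0,0,0]],
    [[-0.4,0,-4],[0,0,0]]
  ],
  "clamp_n": 30
}}

```text
clock: 20.3
eef_pos: [488.4, -3.5, 69.0]
eef_rot: [-2.685, -0.266, -1.016]
wrist_force: [0.7, 0.5, -5.2]
finger_gap: 11.5
finger_force: 30.0
```

{"api": "hand_motion", "payload": {
  "deltas": [
    [[0,0,0],[0,0,0]],
    [[0,0,0],[0,0,0]]
  ]
}}

```text
clock: 20.5
eef_pos: [488.4, -3.5, 69.1]
eef_rot: [-2.685, -0.266, -1.016]
wrist_force: [-3.5, 0.0, 1.9]
finger_gap: 11.7
finger_force: 30.0
```

```bash
python3 -c "
from h import *
plan(*kpose(np.radians(60),35))
s=manip.read_state();F=s['wrist_force'];A=R.from_euler('xyz',s['eef_rot']);print(A.inv().apply(F),A.inv().apply(s['moment']))"
```

```text
t 20.50 at [488.4  -3.5  69.1] [-2.6849 -0.2658 -1.0157] F [-3.5  0.   1.9] gap 11.7
ROW [ 0.3 -0.3  5.8] [ 0.0003 -0.0007  0.0282]
[-1.30961032  1.61500145 -3.35895205] [-0.55226577 -0.36582227  0.04121742]
```

{"api": "hand_motion", "payload": {
  "deltas": [
    [[0,0,-1.5],[0,0,0]],
    [[0,0,-3],[0,0,0]],
    [[0,0,-4],[0,0,0]],
    [[0,0,-5],[0,0,0]],
    [[0,0,-5],[0,0,0]]
  ]
}}

```text
clock: 21.0
eef_pos: [486.1, -3.6, 72.7]
eef_rot: [-2.685, -0.266, -1.016]
wrist_force: [20.5, 0.7, -24.3]
finger_gap: 11.7
finger_force: 30.0
```

```bash
python3 -c "
from h import *
plan(*kpose(np.radians(60),35))
s=manip.read_state();F=s['wrist_force'];A=R.from_euler('xyz',s['eef_rot']);print(A.inv().apply(F),A.inv().apply(s['moment']))"
```

```text
t 21.00 at [486.1  -3.6  72.7] [-2.6853 -0.2655 -1.0159] F [ 20.5   0.7 -24.3] gap 11.7
ROW [ 0.4 -0.5 10. ] [ 0.0008 -0.0005  0.0279]
[ 3.46638831 -4.41451601 31.31171329] [0.67336668 0.29580424 0.08308826]
```

{"api": "hand_motion", "payload": {
  "deltas": [
    [[0,0,0.6],[0,0,0]],
    [[0,0,0.6],[0,0,0]],
    [[0,0,0.6],[0,0,0]]
  ]
}}

```text
clock: 21.3
eef_pos: [486.3, -3.6, 72.5]
eef_rot: [-2.685, -0.266, -1.016]
wrist_force: [9.5, 0.2, -12.8]
finger_gap: 11.8
finger_force: 30.0
```

{"api": "hand_motion", "payload": {
  "deltas": [
    [[0,0,0],[0,0,0]],
    [[0,0,0],[0,0,0]],
    [[0,0,0],[0,0,0]]
  ],
  "aperture": 40
}}

```text
clock: 21.6
eef_pos: [486.3, -3.6, 73.0]
eef_rot: [-2.685, -0.266, -1.016]
wrist_force: [0.4, 0.0, -0.2]
finger_gap: 32.7
finger_force: 0.0
```

{"api": "hand_motion", "payload": {
  "deltas": [
    [[0,0,-10],[0,0,0]],
    [[0,0,-30],[0,0,0]],
    [[0,0,-60],[0,0,0]],
    [[0,0,-100],[0,0,0]],
    [[0,0,-140],[0,0,0]]
  ]
}}

```text
clock: 22.1
eef_pos: [415.2, -8.1, 195.0]
eef_rot: [-2.686, -0.265, -1.016]
wrist_force: [0.1, 0.8, -0.6]
finger_gap: 40.4
finger_force: 0.0
```

```bash
python3 -c "
from h import *
s=manip.read_state();plan(np.array([470,-80,260]),[np.pi,0,1.636]);print(s['joints'])"
```

```text
t 22.10 at [415.2  -8.1 195. ] [-2.6857 -0.2655 -1.0156] F [ 0.1  0.8 -0.6] gap 40.4
ROW [103.9 -25.  -31.3] [ 0.1913 -0.6722 -2.5135]
[-0.19021021 -0.30014677  2.23353059  0.19412776  0.70871447  2.21881822]
```

```bash
python3 - <<'E'
from h import *
s=manip.read_state();pose=(np.array(s['eef_pos']),np.array(s['eef_rot']))
K=35.6*RT+456.8*UP+(-205.7+48)*AX
print(pixel('wrist',[K,[611,4,150],[540,-20,88]],pose))
p,d,pose=wrist('w6');knob('w6')
E
```

```text
[[314.20565413 199.15095104]
 [179.90458188 113.86866479]
 [279.72965568 148.30601803]]
panel h0 -205.7805837333546 4428 [-1.02028063  1.31875321]
10.5 1500 ((35.80288314819336, 467.9538269042969), (87.09076690673828, 89.59477996826172), 89.49136352539062) 12.318599632237053
36 570 ((36.26629638671875, 457.4113464355469), (41.282554626464844, 11.39231014251709), 31.50916290283203) 47.513931964332656
white 65 45.304600548647876 463.0026847147452
```

View pics/w6.png

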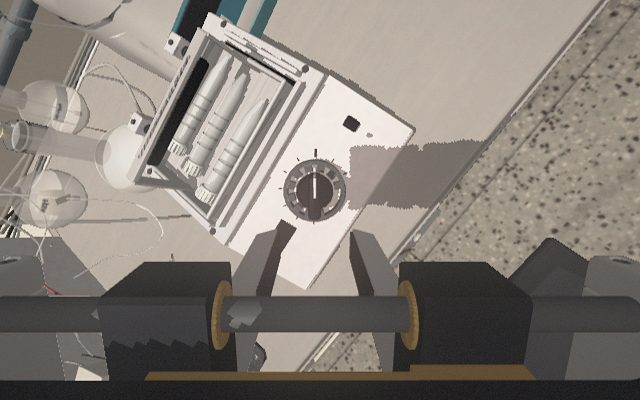

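The picture shows the tray seated with all three tubes. The knob at (314,190) points at the long mark, at about 58.5° against 60°. Its top is 47.5 mm off the panel, up from 39.4, so it is pulled out the full 8 mm.

```bash
python3 -c "
from cell import manip
print(manip.sign_off())"
```

```text
the job is handed in; nothing more can be done
None
```

The job is handed in at about 22 s of the 70 s: the tray is seated flat behind the lip with all three tubes inside, and the knob stands at the long mark (about 58.5° against 60°), pulled out the full 8 mm; I did not twist-test the lock or re-check the pen and tape at the end.

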